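# Reverse the ratchet and clamp the button

## Robot

A 7-joint arm with a two-finger parallel gripper is mounted at the origin on the work surface. World frame = base frame: x ahead of the robot, y to its left, z up, the work surface at z = 0. Lengths are in m, angles in rad, forces in N, time in s.
With the tool pointing down it reaches from about 0.4 to 0.75 m from the base axis. Payload 19.5 kg.
Tool frame: the origin (TCP) lies between the finger pads; the fingertips stand 17 mm ahead of it and the grasp point (between the pads) lies 2 mm behind it; z points along the fingers, x is the direction in which the jaws open and shut, and the axes are right-handed (so a half turn about z gives the same grasp; the last joint's range is limited). The gripper opens to 85 mm and grips with 20 to 120 N. Pads are 22 mm wide; open, the fingers measure 114 mm over their backs; the gripper's body (76 mm by 85 mm) begins 54 mm behind the grasp point. The pads swing forward as they close: fully open they stand 13 mm farther back than shut.
Start: joints at [-1.149, 0.707, -0.028, 1.485, 0.022, 0.951, -0.075], TCP at [0.257, 0.514, 0.248] pointing down, gripper open.
Joint ranges: [-2.71, 2.71], [-0.32, 2.16], [-1.57, 1.52], [0, 2.45], [-1.46, 4.6], [0, 2.02], [-2.83, 2.83]. Speed limits (rad/s): [1.89, 1.89, 2.57, 2.57, 3.01, 3.01, 3.01].

## Interface

Orientations are given as a rotation vector (axis times angle).
In Python, from station import ctrl gives the robot as it stands.
- The arm moves only by the tool arm_command, never from a script. Its argument "targets" is a list of rows, each an object of numbers: "hand": the closure, from 0 (fully open) to 1 (shut); "tx", "ty", "tz": the shift along the tool's x, y, z in m; "roll": the turn about the tool's z in degrees. A call has 1 to 20 rows; each row shifts and turns the commanded pose from where the row before left it, along the tool's axes as they then stand; what a row does not reach is not made up. A row lasts 1/10 s, in which the tool goes at most 50 mm and 8.59 degrees, less where a joint would pass 70% of its speed; a pose out of reach is approached as far as the arm can. A call is refused whole if a number of a shift passes 0.05 or a number of a turn 8.59, either way. A call with a gripper value outside its range is refused whole. The fingers move at their own pace and stop on an object; the grip force is fixed at half the most. Time passes only in rows, so rows that do not move let the fingers close. It gives the time, the measured TCP pose, the force and the opening at its end, in the units of the state.
- ctrl.state(): the state, without advancing time (a new reading comes with each control period).
- ctrl.read_camera(name): name is "scene" or "top" or "wrist"; returns a dict with "img" (420x560x3 uint8, red, green, blue), "vertical_fov" (degrees; the focal length in pixels is half the picture's height over the tangent of half this angle, whatever the lens; pixels are square), "cx", "cy" (the principal point, pixels), "world_from_camera" (4x4, takes a point from camera to world coordinates). Camera axes: x right, y up, looking along -z (the intrinsics and any distortion apply to the point x, -y, -z); pixel columns grow to the right and rows downward; lengths in m; the calibration is good to about 2 mm. A picture is of the moment at which its call begins. There is no depth.
- ctrl.close_job(): hands the job in, once; it reports no verdict.
The state is a dict: "clock": time; "joint_pos": joint angles; "qd": joint speeds; "joint_efforts": joint torques, N m; "eef_pos": TCP position; "eef_rot": TCP orientation; "wrist_force": force on the tool from outside, world axes, zero at the start; "moment": the same for the moment, N m; "grip_width": finger opening in m.
Only numpy, scipy, OpenCV 4.12 (cv2) and the standard library are available. Lean on these libraries where they do the work, as an engineer would, in place of code of your own. Each camera call takes 0.05 s, during which the arm holds its last target. There are 200 camera calls.

## Task

Clamp the brass button in the blue clamp for inspection: its ratchet is still set to loosen. First flip the small red direction lever on the blue clamp's ratchet head right over to the green dot (tighten); then swing the long handle counter-clockwise right back to its stop, where it must free-wheel with the spindle standing still; then swing it clockwise until the foot is pressed down on the button, which takes most of the handle's stroke, and let go. Do not loosen the spindle, and leave the handle of the yellow clamp alone.

Things in the scene. Friction and masses are not known exactly. Their poses are not given: they have to be found in the camera images.
- clamp: Blue bench clamp fixed to the table, 120 x 150 mm on plan, a brass button under its foot; a yellow one without button stands beside it, left or right. Origin: centre of its underside; spindle, handle and red lever all turn about the vertical axis through it. On top: 98 mm dial collar with red mark (turns with the spindle), above it the steel ratchet head, 80 mm diameter, 115 to 143 mm high.
- peg (a point): Top centre of the red peg (upright, 12 mm diameter, 189 mm above the table) on the end of the blue clamp's direction lever, 48 mm from the axis, opposite the handle. The lever bar below (12 mm wide, top at 151 mm) is carried round with the handle. Pinch or push the peg counter-clockwise seen from above, from the white dot (loosen) to the green dot (tighten); about 1.5 N; it stays where left.
- reverser (a joint): Angle of the direction lever relative to the handle, rad, growing counter-clockwise from above: 0 = white dot (loosen; starts within 0.1 of it), 1.0 = end stop, green dot (tighten). Below about 0.45 the ratchet drives the spindle counter-clockwise (loosens), above about 0.6 clockwise (tightens); between them neither.
- grip (a point): Top centre of the upright black knob (24 mm diameter, 45 mm tall, top 180 mm above the table) at the end of the blue clamp's long steel handle, 135 mm from the axis. The handle bar under it is 22 mm wide, its top 135 mm above the table.
- handle (a joint): Angle of the long handle, rad: 0 = its counter-clockwise stop, 2.0 = its clockwise stop; it grows clockwise seen from above. It starts between 0.5 and 0.9. Free-wheeling takes about 1.5 N at the knob (3 to 5 N at a click), driving the spindle 6 to 10 N. Up to 0.45 rad of play is taken up before the ratchet catches.
- spindle (a joint): Angle of the spindle, rad, growing clockwise (tightening) seen from above; it starts between 0 and 0.15. Its foot starts 4 to 5 mm above the button and drops 5 mm per rad: the foot's rubber touches the button at 1.0. Turning on only squeezes the rubber, a little stiffer, and does no harm. Friction holds it where it is left.
- spare_grip (a point): Top centre of the black knob on the yellow clamp's handle (same shape as the blue one's): leave alone.
Mind the look-alikes: they are no part of the job. What is shaped like the clamp but orange or purple is not meant.

How it is judged:
On the way, in this order (a step that is already met when the one before it is completed fails the run):
1. the red lever is flipped to tighten, the spindle not loosened (value of joint reverser above 0.8 rad and value of joint spindle below 0.35 rad), for 0.2 s.
2. the handle has free-wheeled back to its counter-clockwise stop, the spindle standing still (all of step 1 and value of joint handle below 0.25 rad), for 0.1 s.
At the end, for the whole second after the job is handed in: The red lever is at the tighten side (above 0.8 rad), and the blue clamp's spindle is turned clockwise to more than 0.95 rad, so that the foot is on the button, and at rest (value of joint reverser above 0.8 rad and value of joint spindle above 0.95 rad and velocity of joint spindle below 0.1 rad/s); the robot touches nothing.
It fails at once if the spindle is loosened (turned counter-clockwise below -0.1 rad) (value of joint spindle below -0.1 rad).
It fails at once if the yellow clamp's handle is moved by more than 30 mm (distance of spare_grip from where it was at the start of the episode above 0.03 m).
It also fails if it takes over 51 s, if anything falls off the work surface, if the arm or the gripper's body presses on something with over 40 N, if the wrist force passes 120 N, or if a joint passes its speed limit or range.

## Working session

There is one attempt and no reset: what is moved stays moved. The work goes in short steps, Python scripts to look and compute and a tool call to move; the robot and the scene stay as the last step left them, time stands still between calls to the robot, and variables do not carry over. Pictures are saved under pics/ and viewed, about 8 in all and at most 12, crops included, and the job is handed in when it is done.

Besides the shell and the picture viewer there is one more tool, called as name(argument=value, ...) on one line, values as JSON. arm_command: Moves the arm, as the interface text tells. Its arguments: {"type":"object","properties":{"targets":{"type":"array"}},"required":["targets"]}

```bash
mkdir -p pics
cat > h.py <<'E'
from station import ctrl
import numpy as np, cv2
def grab(name):
    c=ctrl.read_camera(name); return c
def save(c,fn,crop=None,s=1):
    im=c["img"][:,:,::-1]
    if crop: x0,y0,x1,y1=crop; im=im[y0:y1,x0:x1]
    if s!=1: im=cv2.resize(im,None,fx=s,fy=s,interpolation=cv2.INTER_CUBIC)
    cv2.imwrite("pics/"+fn,im)
def ray(c,u,v):
    f=c["img"].shape[0]/2/np.tan(np.radians(c["vertical_fov"])/2)
    T=np.array(c["world_from_camera"]); d=T[:3,:3]@np.array([(u-c["cx"])/f,-(v-c["cy"])/f,-1.])
    return T[:3,3],d
def onz(c,u,v,z):
    o,d=ray(c,u,v); return o+d*(z-o[2])/d[2]
E
python3 - <<'E'
from h import *
a=grab("scene");b=grab("top")
print({k:v for k,v in a.items() if k!="img"},{k:v for k,v in b.items() if k!="img"})
cv2.imwrite("pics/1.png",cv2.resize(np.hstack([a["img"],b["img"]])[:,:,::-1],(800,300)))
save(b,"top1.png",s=1.4); save(a,"sc1.png",s=1.4)
print(ctrl.state())
E
```

```text
{'vertical_fov': 49.81465793991883, 'cx': 287.0279637784458, 'cy': 201.02687168531548, 'world_from_camera': array([[-3.77522381e-02, -7.09554889e-01,  7.03638138e-01,
         1.45577573e+00],
       [ 9.99287022e-01, -2.71339664e-02,  2.62525325e-02,
         1.60693534e-01],
       [ 4.64880827e-04,  7.04127551e-01,  7.10073359e-01,
         1.11853682e+00],
       [ 0.00000000e+00,  0.00000000e+00,  0.00000000e+00,
         1.00000000e+00]])} {'vertical_fov': 52.45794426171519, 'cx': 277.868557425742, 'cy': 211.4486811353511, 'world_from_camera': array([[ 0.00587892,  0.99576418, -0.09175581,  0.39219406],
       [-0.99974645,  0.00385821, -0.02218448,  0.10808876],
       [-0.0217365 ,  0.09186297,  0.99553439,  1.19275539],
       [ 0.        ,  0.        ,  0.        ,  1.        ]])}
{'clock': 0.1, 'joint_pos': array([-1.14871236,  0.70700022, -0.02764649,  1.48496502,  0.02202628,
        0.95091741, -0.07549366]), 'qd': array([-1.96522868e-04, -2.32558817e-03, -1.31512142e-04, -1.11355249e-03,
        5.21681244e-04,  1.14702306e-03, -2.35157324e-05]), 'joint_efforts': array([ 3.59536803e-03, -8.84296274e+01,  1.23681385e+00, -2.36448187e+01,
        1.70892233e-02,  5.27109776e-03,  1.81865028e-05]), 'eef_pos': array([0.25710797, 0.51405868, 0.24789422]), 'eef_rot': array([ 2.67200982e+00,  1.65122155e+00, -1.29036900e-03]), 'wrist_force': array([ 0.78637579, -0.27731805, -0.26635998]), 'moment': array([-0.00809983,  0.00785612, -0.0024067 ]), 'grip_width': 0.0854149531064001}
```

View pics/top1.png

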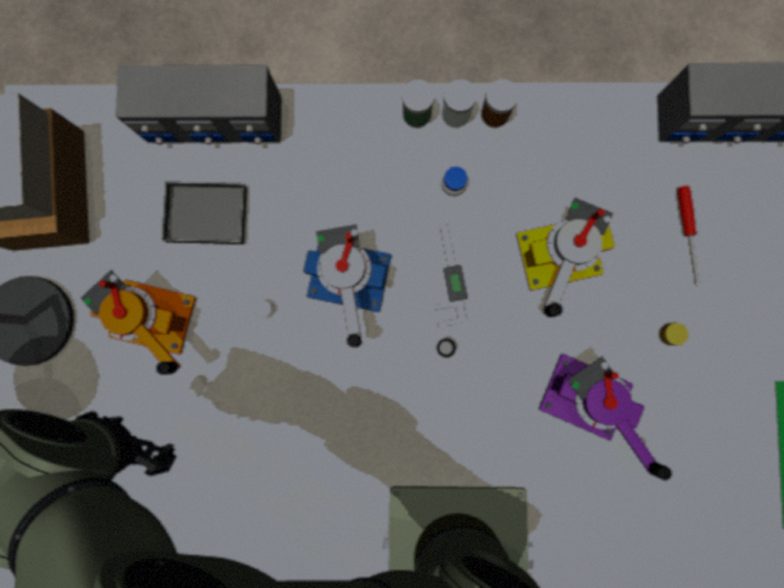

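View pics/sc1.png

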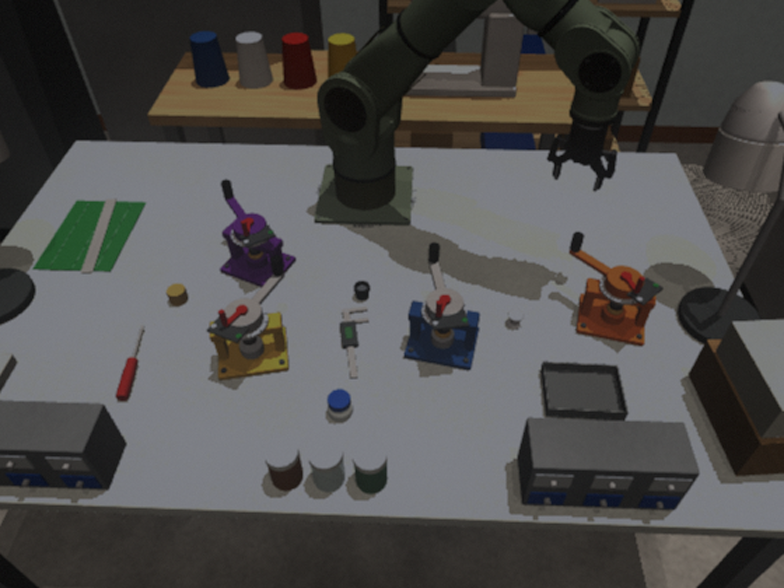

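Pictures 1 and 2 show four look-alikes. In top-camera pixels they are blue (245,190), yellow (414,172), orange (86,224) and purple (436,288). The blue clamp is the one meant: its knob is near (253,243) and its red peg near (251,168). Yellow is to its right, with its knob near (395,221).

Run:
```python
from h import *
b=grab("top");a=grab("scene")
x0,y0,x1,y1=205,150,295,255
A=cv2.resize(b["img"][150:255,205:295],None,fx=5,fy=5,interpolation=cv2.INTER_CUBIC)
B=cv2.resize(a["img"][165:270,280:350],None,fx=5,fy=5,interpolation=cv2.INTER_CUBIC)
cv2.imwrite("pics/c1.png",np.hstack([A,B])[:,:,::-1])
print(A.shape,B.shape)
for n,c,box in(("top",b,(205,150,295,255)),("scene",a,(280,165,350,270))):
    im=c["img"].astype(int);R,G,Bl=im[...,0],im[...,1],im[...,2]
    m=np.zeros(R.shape,bool);m[box[1]:box[3],box[0]:box[2]]=1
    for k,mm in(("red",(R>110)&(G<70)&(Bl<70)),("black",(R<45)&(G<45)&(Bl<45)),("green",(G>R+40)&(G>Bl+30))):
        ys,xs=np.where(mm&m); 
        n_,l,st,ce=cv2.connectedComponentsWithStats((mm&m).astype(np.uint8))
        print(n,k,[(s[:5].tolist(),q.round(1).tolist()) for s,q in zip(st[1:],ce[1:]) if s[4]>5])
```

```text
(525, 450, 3) (525, 350, 3)
top red [([247, 166, 4, 4, 13], [248.4, 167.6]), ([240, 173, 11, 21, 112], [245.5, 184.8])]
top black [([251, 170, 4, 2, 6], [252.5, 170.5]), ([249, 239, 9, 8, 58], [252.8, 242.6])]
top green [([227, 168, 4, 5, 16], [228.5, 170.0])]
scene red [([312, 211, 10, 7, 36], [316.9, 213.3])]
scene black [([306, 174, 8, 14, 89], [309.6, 180.4]), ([305, 220, 11, 9, 35], [309.3, 225.2]), ([292, 226, 14, 18, 133], [297.4, 233.9]), ([308, 232, 32, 18, 190], [328.9, 238.3]), ([303, 236, 5, 4, 9], [304.7, 237.1]), ([303, 238, 13, 13, 44], [308.6, 244.5]), ([321, 242, 8, 6, 19], [323.4, 244.2]), ([289, 254, 46, 10, 57], [311.1, 258.4])]
scene green []
```

View pics/c1.png

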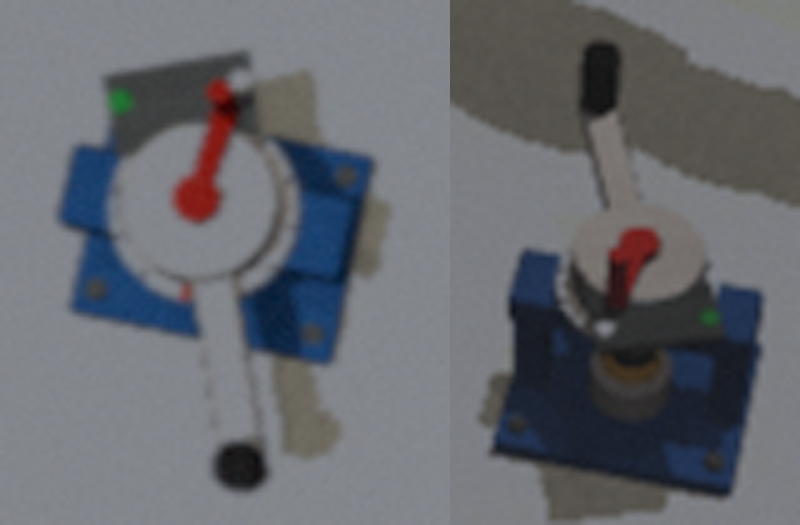

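Run:
```python
from h import *
b=grab("top");a=grab("scene")
P=onz(b,248.5,167.7,.189);C=onz(b,244.4,189.7,.151);K=onz(b,252.9,242.8,.18);g=onz(b,229,170,.13);w=onz(b,253,166,.13)
# scene checks
for n,q in(("peg",P),("ctr",C),("knob",K),("green",g),("white",w)): print(n,q.round(4),"r",np.hypot(*(q-C)[:2]).round(4),"ang",np.degrees(np.arctan2(*(q-C)[[1,0]])).round(1))
print("scene: ctr",onz(a,280+187/5,165+243/5,.151),"knob",onz(a,280+151/5,165+48/5,.18),"peg",onz(a,280+170/5,165+262/5,.189))
Y=onz(b,395,221,.18);print("ynob",Y)
```

```text
peg [0.5895 0.2013 0.189 ] r 0.0494 ang -15.3
ctr [0.5419 0.2143 0.151 ] r 0.0 ang 0.0
knob [0.4106 0.1895 0.18  ] r 0.1336 ang -169.3
green [0.5951 0.2562 0.13  ] r 0.0678 ang 38.2
white [0.6055 0.1955 0.13  ] r 0.0664 ang -16.5
scene: ctr [0.54548669 0.21587317 0.151     ] knob [0.40761591 0.19347275 0.18      ] peg [0.59616988 0.20407348 0.189     ]
ynob [ 0.46390228 -0.1468635   0.18      ]
```

arm_command(targets=[{"hand": 0.7,"tx": -0.004,"ty": 0.015},{"hand": 0.7,"tx": -0.008,"ty": 0.027},{"hand": 0.7,"tx": -0.008,"ty": 0.027},{"hand": 0.7,"tx": -0.008,"ty": 0.027},{"hand": 0.7,"tx": -0.008,"ty": 0.027},{"hand": 0.7,"tx": -0.008,"ty": 0.027},{"hand": 0.7,"tx": -0.008,"ty": 0.027},{"hand": 0.7,"tx": -0.008,"ty": 0.027},{"hand": 0.7,"tx": -0.008,"ty": 0.027},{"hand": 0.7,"tx": -0.008,"ty": 0.027},{"hand": 0.7,"tx": -0.008,"ty": 0.027},{"hand": 0.7,"tx": -0.008,"ty": 0.027},{"hand": 0.7,"tx": -0.008,"ty": 0.027},{"hand": 0.7,"tx": -0.008,"ty": 0.027},{"hand": 0.7,"tx": -0.008,"ty": 0.027},{"hand": 0.7,"tx": -0.008,"ty": 0.027},{"hand": 0.7,"tx": -0.005,"ty": 0.015},{"hand": 0.7},{"hand": 0.7}])

```text
invalid input
```

arm_command(targets=[{"roll": -4},{"roll": -7},{"roll": -7},{"roll": -7},{"roll": -7},{"roll": -4},{"roll": 0},{"roll": 0}])

```text
invalid input
```

```bash
cat >> h.py <<'E'
from scipy.spatial.transform import Rotation as Ro
def tool(target):
    s=ctrl.state();R=Ro.from_rotvec(s["eef_rot"]).as_matrix()
    print("tcp",s["eef_pos"].round(4),"xang",np.degrees(np.arctan2(R[1,0],R[0,0])).round(1),"F",s["wrist_force"].round(1),"w",round(s["grip_width"],4),"t",s["clock"],"j7",s["joint_pos"][6].round(2))
    print("shift tool",(R.T@(np.array(target)-s["eef_pos"])).round(4))
E
python3 - <<'E'
from h import *
w=grab("wrist");save(w,"w1.png",s=1.4)
tool([.591,.203,.176])
T=np.array(w["world_from_camera"]);print(T.round(3))
E
```

```text
tcp [0.2572 0.5142 0.2482] xang 63.4 F [-0.7 -0.6 -0.2] w 0.0856 t 0.35 j7 -0.08
shift tool [-0.1289  0.4378  0.0722]
[[ 0.448 -0.862 -0.236  0.198]
 [ 0.894  0.432  0.121  0.544]
 [-0.002 -0.265  0.964  0.374]
 [ 0.     0.     0.     1.   ]]
```

View pics/w1.png

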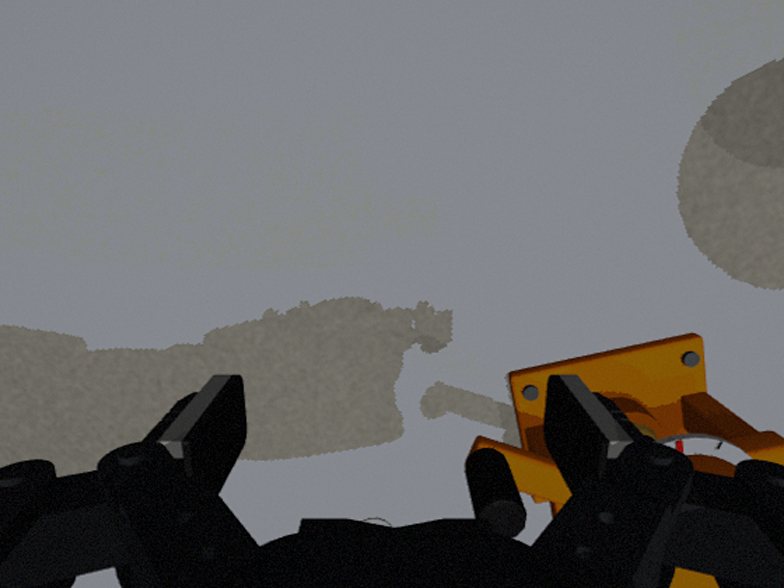

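The wrist view (picture 4) shows the arm has not moved, with the orange clamp's knob at the lower right, around (495,490). Both calls were rejected because each row needs every field, so I'll resend them complete.

arm_command(targets=[{"hand": 0.7,"tx": -0.004,"ty": 0.015,"tz": -0.01,"roll": 0},{"hand": 0.7,"tx": -0.008,"ty": 0.027,"tz": -0.01,"roll": 0},{"hand": 0.7,"tx": -0.008,"ty": 0.027,"tz": 0,"roll": 0},{"hand": 0.7,"tx": -0.008,"ty": 0.027,"tz": 0,"roll": 0},{"hand": 0.7,"tx": -0.008,"ty": 0.027,"tz": 0,"roll": 0},{"hand": 0.7,"tx": -0.008,"ty": 0.027,"tz": 0,"roll": 0},{"hand": 0.7,"tx": -0.008,"ty": 0.027,"tz": 0,"roll": 0},{"hand": 0.7,"tx": -0.008,"ty": 0.027,"tz": 0,"roll": 0},{"hand": 0.7,"tx": -0.008,"ty": 0.027,"tz": 0,"roll": 0},{"hand": 0.7,"tx": -0.008,"ty": 0.027,"tz": 0,"roll": 0},{"hand": 0.7,"tx": -0.008,"ty": 0.027,"tz": 0,"roll": 0},{"hand": 0.7,"tx": -0.008,"ty": 0.027,"tz": 0,"roll": 0},{"hand": 0.7,"tx": -0.008,"ty": 0.027,"tz": 0,"roll": 0},{"hand": 0.7,"tx": -0.008,"ty": 0.027,"tz": 0,"roll": 0},{"hand": 0.7,"tx": -0.008,"ty": 0.027,"tz": 0,"roll": 0},{"hand": 0.7,"tx": -0.008,"ty": 0.027,"tz": 0,"roll": 0},{"hand": 0.7,"tx": -0.005,"ty": 0.015,"tz": 0,"roll": 0},{"hand": 0.7,"tx": 0,"ty": 0,"tz": 0,"roll": 0}])

```text
clock: 2.15
eef_pos: [0.5896, 0.2019, 0.2683]
eef_rot: [2.674, 1.647, -0.0]
wrist_force: [-0.8, 1.0, -0.9]
grip_width: 0.0257
```

arm_command(targets=[{"hand": 0.7,"tx": 0,"ty": 0,"tz": 0,"roll": -4},{"hand": 0.7,"tx": 0,"ty": 0,"tz": 0,"roll": -7},{"hand": 0.7,"tx": 0,"ty": 0,"tz": 0,"roll": -7},{"hand": 0.7,"tx": 0,"ty": 0,"tz": 0,"roll": -7},{"hand": 0.7,"tx": 0,"ty": 0,"tz": 0,"roll": -7},{"hand": 0.7,"tx": 0,"ty": 0,"tz": 0,"roll": -4},{"hand": 0.7,"tx": 0,"ty": 0,"tz": 0,"roll": 0},{"hand": 0.7,"tx": 0,"ty": 0,"tz": 0,"roll": 0}])

```text
clock: 2.95
eef_pos: [0.5882, 0.2047, 0.2685]
eef_rot: [-2.033, -2.395, -0.0]
wrist_force: [0.1, -0.9, -0.7]
grip_width: 0.0254
```

Run:
```python
from h import *
w=grab("wrist");save(w,"w2.png",s=1.4)
tool([.591,.203,.176])
```

```text
tcp [0.5882 0.2047 0.2685] xang 99.3 F [-0.6 -0.7  0. ] w 0.0259 t 3.0 j7 1.19
shift tool [-0.0021  0.0025  0.0925]
```

View pics/w2.png

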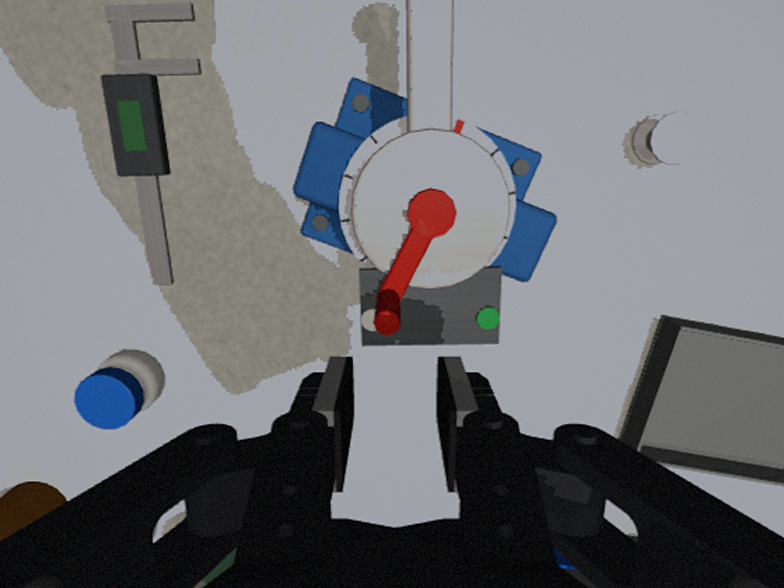

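Picture 5, the wrist view over the blue clamp, shows the peg top at (386,320), the lever hub at (432,213), the white dot at (370,320) and the green dot at (488,318). I'll measure from this one.

Run:
```python
from h import *
w=grab("wrist")
P=onz(w,387/1.4,321/1.4,.189);C=onz(w,432/1.4,213/1.4,.151)
H=[onz(w,u/1.4,5/1.4,.135)for u in(409,453)]
print("peg",P,"C",C,np.hypot(*(P-C)[:2]),np.degrees(np.arctan2(*(P-C)[[1,0]])))
m=(H[0]+H[1])/2;print("handle ang",np.degrees(np.arctan2(*(m-C)[[1,0]]))%360)
tool([P[0],P[1],.176])
```

```text
peg [0.58940745 0.20058825 0.189     ] C [0.54409033 0.21476419 0.151     ] 0.0474826148208739 -17.370543625580858
handle ang 189.99552371699025
tcp [0.5883 0.2046 0.2684] xang 99.3 F [0.7 0.4 0.2] w 0.0257 t 3.05 j7 1.19
shift tool [-0.0041  0.0004  0.0924]
```

arm_command(targets=[{"hand": 0.7,"tx": -0.004,"ty": 0,"tz": 0.01,"roll": 0},{"hand": 0.7,"tx": 0,"ty": 0,"tz": 0.02,"roll": 0},{"hand": 0.7,"tx": 0,"ty": 0,"tz": 0.02,"roll": 0},{"hand": 0.7,"tx": 0,"ty": 0,"tz": 0.02,"roll": 0},{"hand": 0.7,"tx": 0,"ty": 0,"tz": 0.015,"roll": 0},{"hand": 0.7,"tx": 0,"ty": 0,"tz": 0.007,"roll": 0},{"hand": 0.82,"tx": 0,"ty": 0,"tz": 0,"roll": 0},{"hand": 0.82,"tx": 0,"ty": 0,"tz": 0,"roll": 0},{"hand": 0.82,"tx": 0,"ty": 0,"tz": 0,"roll": 0}])

```text
clock: 3.95
eef_pos: [0.5895, 0.2004, 0.177]
eef_rot: [2.031, 2.396, 0.001]
wrist_force: [-0.2, -0.4, -0.0]
grip_width: 0.0154
```

Run:
```python
from h import *
w=grab("wrist");save(w,"w3.png",(180,150,380,400),2.4)
tool([.5898,.2006,.176])
```

```text
tcp [0.5894 0.2004 0.177 ] xang 99.4 F [ 0.5  0.4 -0.5] w 0.0155 t 4.0 j7 1.17
shift tool [0.0001 0.0004 0.001 ]
```

View pics/w3.png

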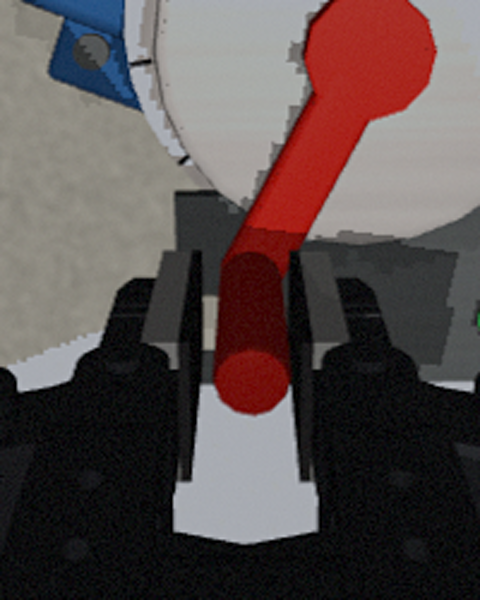

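Picture 6 shows the peg (crop 252,380) between the two pads with a small gap each side. Next I'll sweep it counter-clockwise along the arc.

arm_command(targets=[{"hand": 0.82,"tx": 0.004,"ty": 0.0015,"tz": 0,"roll": 0},{"hand": 0.82,"tx": 0.004,"ty": 0.0015,"tz": 0,"roll": 0},{"hand": 0.82,"tx": 0.004,"ty": 0.001,"tz": 0,"roll": 0},{"hand": 0.82,"tx": 0.004,"ty": 0.0005,"tz": 0,"roll": 0},{"hand": 0.82,"tx": 0.004,"ty": 0.0005,"tz": 0,"roll": 0},{"hand": 0.82,"tx": 0.004,"ty": 0,"tz": 0,"roll": 0},{"hand": 0.82,"tx": 0.004,"ty": -0.0005,"tz": 0,"roll": 0},{"hand": 0.82,"tx": 0.004,"ty": -0.0005,"tz": 0,"roll": 0},{"hand": 0.82,"tx": 0.004,"ty": -0.001,"tz": 0,"roll": 0},{"hand": 0.82,"tx": 0.004,"ty": -0.0015,"tz": 0,"roll": 0},{"hand": 0.82,"tx": 0.0035,"ty": -0.0015,"tz": 0,"roll": 0},{"hand": 0.82,"tx": 0.003,"ty": -0.0015,"tz": 0,"roll": 0},{"hand": 0.82,"tx": 0.002,"ty": -0.001,"tz": 0,"roll": 0},{"hand": 0.82,"tx": 0.002,"ty": -0.0015,"tz": 0,"roll": 0},{"hand": 0.82,"tx": 0,"ty": 0,"tz": 0,"roll": 0},{"hand": 0.82,"tx": 0,"ty": 0,"tz": 0,"roll": 0},{"hand": 0.82,"tx": 0,"ty": 0,"tz": 0,"roll": 0}])

```text
clock: 5.7
eef_pos: [0.577, 0.2495, 0.1763]
eef_rot: [-2.031, -2.396, 0.0]
wrist_force: [1.0, -2.2, 0.5]
grip_width: 0.0155
```

Run:
```python
from h import *
tool([.5785,.2483,.27])
```

```text
tcp [0.577  0.2495 0.1763] xang 99.4 F [ 1.  -2.2  0.5] w 0.0155 t 5.7 j7 1.1
shift tool [-0.0014  0.0013 -0.0937]
```

arm_command(targets=[{"hand": 0.8,"tx": -0.002,"ty": 0,"tz": -0.005,"roll": 0},{"hand": 0.75,"tx": 0,"ty": 0,"tz": -0.015,"roll": 0},{"hand": 0.5,"tx": 0,"ty": 0,"tz": -0.025,"roll": 0},{"hand": 0.5,"tx": 0,"ty": 0,"tz": -0.025,"roll": 0},{"hand": 0.5,"tx": 0,"ty": 0,"tz": -0.02,"roll": 0},{"hand": 0.5,"tx": -0.003,"ty": -0.02,"tz": -0.01,"roll": 0},{"hand": 0.5,"tx": -0.005,"ty": -0.025,"tz": 0,"roll": 0},{"hand": 0.5,"tx": -0.005,"ty": -0.025,"tz": 0,"roll": 0},{"hand": 0.5,"tx": -0.005,"ty": -0.025,"tz": 0,"roll": 0},{"hand": 0.5,"tx": -0.005,"ty": -0.025,"tz": 0,"roll": 0},{"hand": 0.5,"tx": -0.005,"ty": -0.02,"tz": 0,"roll": 0},{"hand": 0.5,"tx": 0,"ty": 0,"tz": 0,"roll": 0},{"hand": 0.5,"tx": 0,"ty": 0,"tz": 0,"roll": 0}])

```text
clock: 7.0
eef_pos: [0.444, 0.1971, 0.2768]
eef_rot: [2.031, 2.396, 0.001]
wrist_force: [-1.1, 0.1, -0.9]
grip_width: 0.0426
```

Run:
```python
from h import *
w=grab("wrist");b=grab("top")
A=w["img"];B=cv2.resize(b["img"][150:255,205:295],(360,420),interpolation=cv2.INTER_CUBIC)
im=np.hstack([A,B]);im=im[:,:,::-1];cv2.imwrite("pics/w4.png",cv2.resize(im,(800,int(420*800/920))));print(im.shape)
tool([.412,.187,.162])
```

```text
(420, 920, 3)
tcp [0.4443 0.1973 0.2764] xang 99.4 F [0.8 0.7 1. ] w 0.0426 t 7.1 j7 1.06
shift tool [-0.0049 -0.0336  0.1144]
```

View pics/w4.png

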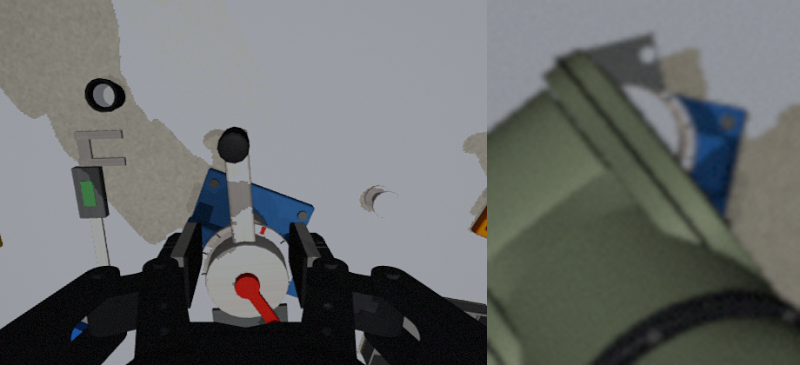

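Picture 7 shows the lever turned across to the green side, with its hub at (247,287), and the knob at (233,145). I'll measure the knob and the lever angle.

Run:
```python
from h import *
w=grab("wrist")
im=w["img"].astype(int);R,G,B=im[...,0],im[...,1],im[...,2]
m=(im.max(2)<60);m[:140]=0;m[200:]=0;m[:,:240]=0;m[:,300:]=0
ys,xs=np.where(m);print("knob mask",xs.min(),xs.max(),ys.min(),ys.max(),xs.mean(),ys.mean())
K=onz(w,268,166,.18);C=np.array([.544,.215,0])
r=(R>130)&(G<60)&(B<60);ys,xs=np.where(r);print("red",xs.min(),xs.max(),ys.min(),ys.max())
L=onz(w,271*1.15,310*1.15,.151);H=onz(w,247*1.15,287*1.15,.151);print("hub",H,"lever",np.degrees(np.arctan2(*(L-H)[[1,0]])))
print(K,np.hypot(*(K-C)[:2]),np.degrees(np.arctan2(*(K-C)[[1,0]]))%360)
tool([K[0],K[1],.162])
```

```text
knob mask 241 286 146 199 267.6827079934747 167.33931484502446
red 270 319 261 370
hub [0.54328146 0.21437429 0.151     ] lever 51.90889807324353
[0.41083632 0.18203395 0.18      ] 0.13718354927240997 193.9046094502441
tcp [0.4442 0.1972 0.2762] xang 99.4 F [ 0.8  0.3 -0.3] w 0.0424 t 7.15 j7 1.06
shift tool [-0.0095 -0.0355  0.1142]
```

arm_command(targets=[{"hand": 0.5,"tx": -0.005,"ty": -0.018,"tz": 0,"roll": 0},{"hand": 0.5,"tx": -0.004,"ty": -0.017,"tz": 0,"roll": 0},{"hand": 0.5,"tx": 0,"ty": 0,"tz": 0.02,"roll": -4},{"hand": 0.5,"tx": 0,"ty": 0,"tz": 0.025,"roll": 0},{"hand": 0.5,"tx": 0,"ty": 0,"tz": 0.025,"roll": 0},{"hand": 0.5,"tx": 0,"ty": 0,"tz": 0.025,"roll": 0},{"hand": 0.5,"tx": 0,"ty": 0,"tz": 0.018,"roll": 0},{"hand": 0.62,"tx": 0,"ty": 0,"tz": 0,"roll": 0},{"hand": 0.64,"tx": 0,"ty": 0,"tz": 0,"roll": 0},{"hand": 0.64,"tx": 0,"ty": 0,"tz": 0,"roll": 0}])

```text
clock: 8.15
eef_pos: [0.4112, 0.1826, 0.1641]
eef_rot: [1.946, 2.465, 0.002]
wrist_force: [0.2, 0.0, 1.0]
grip_width: 0.0308
```

Run:
```python
from h import *
w=grab("wrist");save(w,"w5.png")
tool([.4115,.1825,.162])
```

```text
tcp [0.4112 0.1825 0.1642] xang 103.4 F [-0.2  0.2 -0.3] w 0.0311 t 8.2 j7 1.01
shift tool [-0.0001  0.0003  0.0022]
```

View pics/w5.png

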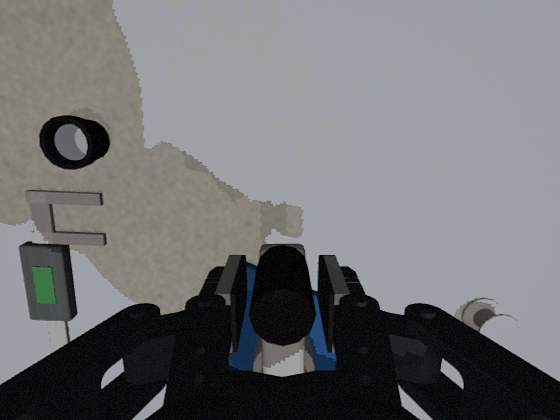

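Picture 8 shows the knob caged between the pads at (283,310), with the pads clear of it. Now I'll sweep counter-clockwise.

arm_command(targets=[{"hand": 0.64,"tx": 0,"ty": 0,"tz": 0,"roll": -1.5},{"hand": 0.64,"tx": -0.005,"ty": 0,"tz": 0,"roll": -2},{"hand": 0.64,"tx": -0.007,"ty": 0,"tz": 0,"roll": -3},{"hand": 0.64,"tx": -0.007,"ty": 0,"tz": 0,"roll": -3},{"hand": 0.64,"tx": -0.007,"ty": 0,"tz": 0,"roll": -3},{"hand": 0.64,"tx": -0.007,"ty": 0,"tz": 0,"roll": -3},{"hand": 0.64,"tx": -0.007,"ty": 0,"tz": 0,"roll": -3},{"hand": 0.64,"tx": -0.007,"ty": 0,"tz": 0,"roll": -3},{"hand": 0.64,"tx": 0,"ty": 0,"tz": 0,"roll": 0}])

```text
clock: 9.1
eef_pos: [0.4298, 0.1384, 0.1634]
eef_rot: [1.451, 2.786, -0.0]
wrist_force: [-0.6, 0.5, -0.1]
grip_width: 0.0309
```

```bash
cat >> h.py <<'E'
def ang():
    p=ctrl.state()["eef_pos"];d=p[:2]-[.544,.2148];print("tcp ang",np.degrees(np.arctan2(d[1],d[0]))%360,"r",np.hypot(*d));tool([.4,.2,.3])
E
python3 -c "
from h import *
ang()"
```

```text
tcp ang 213.7783143422403 r 0.1373893166335099
tcp [0.4298 0.1384 0.1634] xang 125.0 F [-0.6  0.5 -0.1] w 0.0309 t 9.1 j7 1.34
shift tool [ 0.0675  0.0109 -0.1366]
```

arm_command(targets=[{"hand": 0.64,"tx": -0.005,"ty": 0,"tz": 0,"roll": -2},{"hand": 0.64,"tx": -0.005,"ty": 0,"tz": 0,"roll": -2},{"hand": 0.64,"tx": -0.005,"ty": 0,"tz": 0,"roll": -2},{"hand": 0.64,"tx": -0.005,"ty": 0,"tz": 0,"roll": -2},{"hand": 0.64,"tx": -0.005,"ty": 0,"tz": 0,"roll": -2},{"hand": 0.64,"tx": 0,"ty": 0,"tz": 0,"roll": 0},{"hand": 0.64,"tx": 0,"ty": 0,"tz": 0,"roll": 0}])

```text
clock: 9.8
eef_pos: [0.4449, 0.1201, 0.1634]
eef_rot: [1.206, 2.901, 0.0]
wrist_force: [0.1, -0.1, 0.3]
grip_width: 0.0311
```

arm_command(targets=[{"hand": 0.64,"tx": -0.005,"ty": 0,"tz": 0,"roll": -2},{"hand": 0.64,"tx": -0.005,"ty": 0,"tz": 0,"roll": -2},{"hand": 0.64,"tx": 0,"ty": 0,"tz": 0,"roll": 0}])

```text
clock: 10.1
eef_pos: [0.4511, 0.1145, 0.1633]
eef_rot: [-1.099, -2.941, -0.002]
wrist_force: [-9.3, 8.5, 4.5]
grip_width: 0.0305
```

```bash
python3 -c "
from h import *
ang()"
```

```text
tcp ang 227.2001371229343 r 0.13675922889895728
tcp [0.4511 0.1145 0.1633] xang 139.0 F [-9.3  8.5  4.5] w 0.0305 t 10.1 j7 1.57
shift tool [ 0.095   0.0311 -0.1365]
```

arm_command(targets=[{"hand": 0.64,"tx": -0.003,"ty": 0,"tz": 0,"roll": 0},{"hand": 0.64,"tx": 0,"ty": 0,"tz": 0,"roll": 0},{"hand": 0.64,"tx": 0,"ty": 0,"tz": 0,"roll": 0}])

```text
clock: 10.4
eef_pos: [0.4514, 0.1142, 0.1633]
eef_rot: [-1.096, -2.939, -0.002]
wrist_force: [-26.3, 20.8, 9.5]
grip_width: 0.0311
```

```bash
python3 -c "
from h import *
ang()
w=grab('wrist');save(w,'w6.png');b=grab('scene');cv2.imwrite('pics/w6.png',cv2.resize(np.hstack([w['img'],cv2.resize(b['img'][150:270,270:350],(280,420))])[:,:,::-1],(800,400)))"
```

```text
tcp ang 227.36744996069143 r 0.13673432208480457
tcp [0.4514 0.1142 0.1633] xang 139.1 F [-26.3  20.8   9.5] w 0.0311 t 10.4 j7 1.58
shift tool [ 0.0958  0.0311 -0.1362]
```

View pics/w6.png

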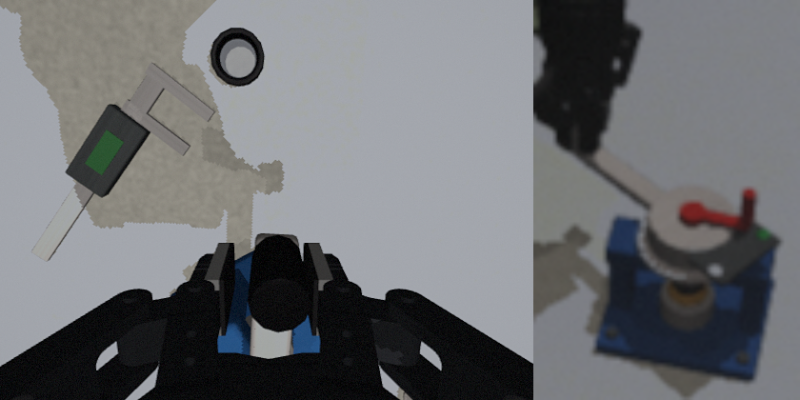

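Picture 9 shows the lever peg beside the green dot (760,232) and the handle hard against its counter-clockwise stop, where the force rose to 34 N with no more movement. Now I'll sweep clockwise.

arm_command(targets=[{"hand": 0.64,"tx": 0.005,"ty": 0,"tz": 0,"roll": 2},{"hand": 0.64,"tx": 0.005,"ty": 0,"tz": 0,"roll": 3},{"hand": 0.64,"tx": 0.007,"ty": 0,"tz": 0,"roll": 3},{"hand": 0.64,"tx": 0.007,"ty": 0,"tz": 0,"roll": 3},{"hand": 0.64,"tx": 0.007,"ty": 0,"tz": 0,"roll": 3},{"hand": 0.64,"tx": 0.007,"ty": 0,"tz": 0,"roll": 3},{"hand": 0.64,"tx": 0.007,"ty": 0,"tz": 0,"roll": 3},{"hand": 0.64,"tx": 0.007,"ty": 0,"tz": 0,"roll": 3},{"hand": 0.64,"tx": 0.007,"ty": 0,"tz": 0,"roll": 3},{"hand": 0.64,"tx": 0.007,"ty": 0,"tz": 0,"roll": 3},{"hand": 0.64,"tx": 0.007,"ty": 0,"tz": 0,"roll": 3},{"hand": 0.64,"tx": 0,"ty": 0,"tz": 0,"roll": 0}])

```text
clock: 11.7
eef_pos: [0.4137, 0.1712, 0.1633]
eef_rot: [1.872, 2.522, -0.001]
wrist_force: [1.6, -4.2, -1.1]
grip_width: 0.0311
```

```bash
python3 -c "
from h import *
ang()"
```

```text
tcp ang 198.5168418563486 r 0.13741688333672208
tcp [0.4137 0.1712 0.1633] xang 106.8 F [ 1.6 -4.2 -1.1] w 0.0311 t 11.7 j7 1.07
shift tool [ 0.0315 -0.0048 -0.1367]
```

arm_command(targets=[{"hand": 0.64,"tx": 0.007,"ty": 0,"tz": 0,"roll": 3},{"hand": 0.64,"tx": 0.007,"ty": 0,"tz": 0,"roll": 3},{"hand": 0.64,"tx": 0.007,"ty": 0,"tz": 0,"roll": 3},{"hand": 0.64,"tx": 0.007,"ty": 0,"tz": 0,"roll": 3},{"hand": 0.64,"tx": 0.007,"ty": 0,"tz": 0,"roll": 3},{"hand": 0.64,"tx": 0.007,"ty": 0,"tz": 0,"roll": 3},{"hand": 0.64,"tx": 0.007,"ty": 0,"tz": 0,"roll": 3},{"hand": 0.64,"tx": 0.007,"ty": 0,"tz": 0,"roll": 3},{"hand": 0.64,"tx": 0.007,"ty": 0,"tz": 0,"roll": 3},{"hand": 0.64,"tx": 0.007,"ty": 0,"tz": 0,"roll": 3},{"hand": 0.64,"tx": 0,"ty": 0,"tz": 0,"roll": 0}])

```text
clock: 12.8
eef_pos: [0.409, 0.2397, 0.1632]
eef_rot: [2.461, 1.953, -0.004]
wrist_force: [-4.8, -4.8, 2.7]
grip_width: 0.0307
```

```bash
python3 -c "
from h import *
ang()"
```

```text
tcp ang 169.5462956204502 r 0.1372762933511187
tcp [0.409  0.2397 0.1632] xang 76.9 F [-4.8 -4.8  2.7] w 0.0307 t 12.8 j7 0.65
shift tool [-0.041   0.     -0.1368]
```

arm_command(targets=[{"hand": 0.64,"tx": 0.007,"ty": 0,"tz": 0,"roll": 3},{"hand": 0.64,"tx": 0.007,"ty": 0,"tz": 0,"roll": 3},{"hand": 0.64,"tx": 0.007,"ty": 0,"tz": 0,"roll": 3},{"hand": 0.64,"tx": 0.007,"ty": 0,"tz": 0,"roll": 3},{"hand": 0.64,"tx": 0.007,"ty": 0,"tz": 0,"roll": 3},{"hand": 0.64,"tx": 0.007,"ty": 0,"tz": 0,"roll": 3},{"hand": 0.64,"tx": 0.007,"ty": 0,"tz": 0,"roll": 3},{"hand": 0.64,"tx": 0.007,"ty": 0,"tz": 0,"roll": 3},{"hand": 0.64,"tx": 0.007,"ty": 0,"tz": 0,"roll": 3},{"hand": 0.64,"tx": 0.007,"ty": 0,"tz": 0,"roll": 3},{"hand": 0.64,"tx": 0,"ty": 0,"tz": 0,"roll": 0}])

```text
clock: 13.9
eef_pos: [0.4396, 0.3019, 0.1628]
eef_rot: [-2.882, -1.25, 0.005]
wrist_force: [-6.8, -1.6, 0.6]
grip_width: 0.0306
```

```bash
python3 -c "
from h import *
ang()"
```

```text
tcp ang 140.1637411077582 r 0.13595247801573332
tcp [0.4396 0.3019 0.1628] xang 46.9 F [-6.8 -1.6  0.6] w 0.0306 t 13.9 j7 0.26
shift tool [-0.1019  0.0405 -0.1369]
```

arm_command(targets=[{"hand": 0.64,"tx": 0.007,"ty": 0,"tz": 0,"roll": 3},{"hand": 0.64,"tx": 0.007,"ty": 0,"tz": 0,"roll": 3},{"hand": 0.64,"tx": 0.007,"ty": 0,"tz": 0,"roll": 3},{"hand": 0.64,"tx": 0.007,"ty": 0,"tz": 0,"roll": 3},{"hand": 0.64,"tx": 0.007,"ty": 0,"tz": 0,"roll": 3},{"hand": 0.64,"tx": 0.007,"ty": 0,"tz": 0,"roll": 3},{"hand": 0.64,"tx": 0.007,"ty": 0,"tz": 0,"roll": 3},{"hand": 0.64,"tx": 0.007,"ty": 0,"tz": 0,"roll": 3},{"hand": 0.64,"tx": 0.004,"ty": 0,"tz": 0,"roll": 2},{"hand": 0.64,"tx": 0,"ty": 0,"tz": 0,"roll": 0},{"hand": 0.64,"tx": 0,"ty": 0,"tz": 0,"roll": 0}])

```text
clock: 15.0
eef_pos: [0.4876, 0.3368, 0.1628]
eef_rot: [-3.088, -0.573, 0.006]
wrist_force: [-9.2, 2.3, -1.4]
grip_width: 0.0308
```

```bash
python3 -c "
from h import *
ang()"
```

```text
tcp ang 114.830482679797 r 0.13438319260361029
tcp [0.4876 0.3368 0.1628] xang 21.0 F [-9.2  2.3 -1.4] w 0.0308 t 15.0 j7 -0.07
shift tool [-0.1313  0.0961 -0.1369]
```

arm_command(targets=[{"hand": 0.55,"tx": -0.003,"ty": 0,"tz": 0,"roll": 0},{"hand": 0.5,"tx": 0,"ty": 0,"tz": 0,"roll": 0},{"hand": 0.5,"tx": 0,"ty": 0,"tz": 0,"roll": 0},{"hand": 0.5,"tx": 0,"ty": 0,"tz": -0.02,"roll": 0},{"hand": 0.5,"tx": 0,"ty": 0,"tz": -0.03,"roll": 0},{"hand": 0.5,"tx": 0,"ty": 0,"tz": -0.03,"roll": 0},{"hand": 0.5,"tx": 0,"ty": 0,"tz": -0.03,"roll": 0},{"hand": 0.5,"tx": -0.03,"ty": -0.03,"tz": -0.02,"roll": 0},{"hand": 0.5,"tx": -0.03,"ty": -0.03,"tz": 0,"roll": 0},{"hand": 0.5,"tx": -0.03,"ty": -0.03,"tz": 0,"roll": 0},{"hand": 0.5,"tx": -0.03,"ty": -0.03,"tz": 0,"roll": 0},{"hand": 0.5,"tx": 0,"ty": 0,"tz": 0,"roll": 0},{"hand": 0.5,"tx": 0,"ty": 0,"tz": 0,"roll": 0}])

```text
clock: 16.3
eef_pos: [0.3313, 0.405, 0.2936]
eef_rot: [-3.088, -0.573, -0.001]
wrist_force: [1.2, -0.5, 1.2]
grip_width: 0.0423
```

```bash
python3 -c "
from h import *
ang()
t=grab('top');b=grab('scene')
A=cv2.resize(t['img'][130:255,190:295],(420,500),interpolation=2);B=cv2.resize(b['img'][160:270,270:360],(380,500),interpolation=2)
cv2.imwrite('pics/f.png',np.hstack([A,B])[:,:,::-1])"
```

```text
tcp ang 138.20952308396096 r 0.28534515858665094
tcp [0.3313 0.405  0.2936] xang 21.0 F [ 1.2 -0.5  1.2] w 0.0423 t 16.3 j7 -0.37
shift tool [-0.0094  0.216  -0.0065]
```

View pics/f.png

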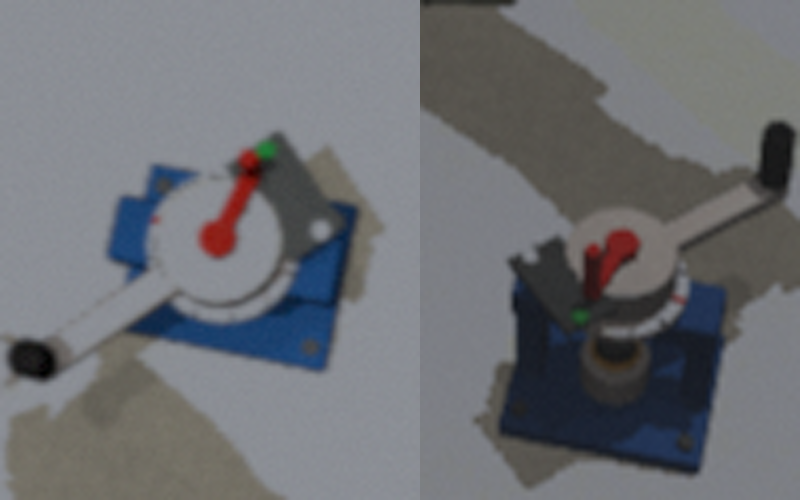

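Picture 10 shows the lever on the green dot (265,150) and the dial's red mark moved from about 170° to about 68°. That is roughly 1.7 rad clockwise, well past 0.95. The gripper is clear of everything.

```bash
python3 -c "
from h import *
print(ctrl.close_job())"
```

```text
the job is handed in; nothing more can be done
None
```

The button is clamped and the job is handed in; the arm's last move ended at 16.3 s of the 51 s allowed. No verdict was reported.

- **Lever:** I caged the red peg loosely between the pads and swept it over to the green dot. The handle was carried about 4° counter-clockwise with it.
- **Free-wheel back:** I then swung the handle counter-clockwise to its stop, where the force rose to 34 N with no further movement. The force readings were below 1 N before the stop. I did not measure the dial mark there, so the spindle standing still rests on those low forces.
- **Tighten:** I swung it clockwise to about 1.9 rad, with 4 to 10 N on the tool. Then I backed off, opened the fingers and lifted clear.

**Last checks:** the final picture shows the lever on the green dot. The dial's red mark had turned about 1.7 rad clockwise, a rough reading by eye, but well past the 0.95 needed. The gripper was clear of everything, with only noise on the wrist force. The arm stayed far from the yellow clamp's handle.

**Problems:** my first two move calls were refused because their rows lacked some fields; nothing moved. One lever reading after the flip gave about 52° against an expected 43°. The peg was partly hidden there, and later pictures show it at green.

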